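# Close the lever vice and feel its gap with a taper feeler

### The job

Push the red-handled sprung lever of the green bench vice down through its full stroke and ease it back up slowly to rest, never letting it snap back; this closes the vice's steel jaw towards its sprung brass plate. Then draw the blue-handled taper feeler out of its wooden stand and slide its blade upright, point down, between the two plates until it drags snugly (a light push, without forcing it), and finish while still gripping it at that depth. Do not knock the bottles and the beeswax about.

Things in the scene. Friction and masses are not known exactly. Their poses are not given: they have to be found in the camera images.
- lever (a joint): Sprung lever of the vice, rad: 0 at rest (lever rises 0.5 rad above level towards the vice's -x), 0.7 at the end of its stroke (0.2 rad below level); turns about the vice's y. The handle takes 3 to 6 N at first, about 10 N at the end; let go, it snaps back. At full stroke it has pushed the jaw fully in; the jaw stays there when the lever rises.
- lever_grip (a point): Centre of the red handle bar at the end of the lever: a bar 20 mm thick and 56 mm long along the vice's y axis, 120 mm from the lever's pivot; nothing above it. About 128 mm high at rest, 46 mm at full stroke.
- lever_pivot (a point): Pivot of the lever, 70 mm high; its axes are the vice's axes.
- vice: Green bench vice, fixed: base 100 x 210 x 10 mm. x points away from the robot at yaw 0; lever at local y = +95 mm; gap between the plates at about local y = -31 mm, x = 0, open upwards. Both plates and the lever ride on one slide that floats up to 5 mm either way along y, so the gap centres itself on the blade.
- jaw (a joint): Steel jaw (on the lever's side), m: 0 fully backed off, about 0.0095 to 0.010 when closed in by the full stroke; starts between 0 and 0.003. Stays where it is under up to 25 N.
- jaw_edge (a point): Middle of the inner upper edge of the steel jaw, 90 mm above the bench: the face of the plate (40 mm wide along x) goes straight down 70 mm from here, and a 45 degree lead-in, 6 mm high, flares out above it (top at 96 mm).
- shoe (a joint): Sprung brass plate facing the jaw, m: 0 at rest, grows as it is pushed outwards, 3 N per mm, up to 0.006. It is snug between 0.0005 and 0.0035.
- shoe_edge (a point): The same edge point on the sprung brass plate. With the jaw closed in, the two edges stand 4.5 to 6.5 mm apart along the vice's y axis (the setting differs each time); the gap's middle is the midpoint of the two edges.
- feeler: Taper feeler, 130 mm long, 90 g, hanging point down. Origin at the blade's point, z up to the handle. Steel blade z 0-80 mm, 16 mm wide (x), thickness (y) growing evenly from 3 mm at the point to 11 mm; brass collar 36 x 20 mm, z 80-86; blue handle 28 (x) by 16 mm (y), z 86-130: grip across y at about z 110. A half turn about z makes no difference. Goes in with its y along the vice's y.
- feeler_tip (a point): Middle of the blade's point. Going in, it is about 18 to 38 mm below the plates' edges when the blade meets both; the push then grows by roughly 0.4 N per mm of depth. A push of about 5 to 9 N is snug.
- stand: Wooden stand, fixed, 70 x 60 x 88 mm, origin under its centre; the feeler hangs by its collar in a 21 x 14 mm slot, 84 mm deep, in its top, its axes along the stand's.
- flux_bottle: Blue bottle with a black cap, 42 mm across, 85 mm tall, origin under its centre: leave it.
- oil_bottle: Small white bottle with a red cap, 34 mm across, 78 mm tall, origin under its centre: leave it.
- wax: Lump of beeswax, 44 mm across, 22 mm high, origin under its centre: leave it.

How it is judged:
On the way, in this order (a step that is already met when the one before it is completed fails the run):
1. the lever is pushed down through its full stroke and the jaw is closed in (value of joint lever above 0.63 rad and value of joint jaw above 0.008 m), for 0.1 s.
2. the lever is back up at rest (value of joint lever below 0.05 rad), for 0.2 s.
3. the feeler is drawn clear of its stand (z of feeler_tip in the frame of stand above 0.09 m), for 0.1 s.
At the end, for the whole second after the job is handed in: The still, upright feeler (7 degrees) is gripped (over 3 N), point 12 mm or more below the plate edges, within 12 mm of their middle, pressing both plates over 1 N; brass plate pushed back 0.5 to 3.5 mm; lever at rest (0.05 rad); jaw closed in over 7.8 mm (contact force between the fingers and feeler above 3 N and value of joint shoe between 0.0005 and 0.0035 m and contact force between feeler and shoe above 1 N and contact force between feeler and jaw above 1 N and z of feeler_tip in the frame of shoe_edge below -0.012 m and x of feeler_tip in the frame of shoe_edge between -0.012 and 0.012 m and angle between feeler's own z axis and vertical below 0.12 rad and linear speed of feeler below 0.01 m/s and value of joint lever below 0.05 rad and value of joint jaw above 0.0078 m); the arm keeps its last pose, push and grip.
It fails at once if the lever snaps back (faster than 2 rad/s) (velocity of joint lever below -2 rad/s).
It fails at once if the feeler is forced: the brass plate is pushed back over 5 mm (value of joint shoe above 0.005 m).
It fails at once if a bottle or the beeswax is knocked about (moved over 40 mm) (distance of any of flux_bottle, oil_bottle, wax from where it was at the start of the episode above 0.04 m).
It also fails if it takes over 64 s, if anything falls off the work surface, if the arm or the gripper's body presses on something with over 40 N, if the wrist force passes 120 N, or if a joint passes its speed limit or range.

### The arm

A 6-joint arm with a two-finger parallel gripper is mounted at the origin on the work surface; the furniture and walls round the work are solid. World frame = base frame: x ahead of the robot, y to its left, z up, the work surface at z = 0. Lengths are in m, angles in rad, forces in N, time in s.
With the tool pointing down it reaches from about 0.225 to 0.875 m from the base axis. Payload 3.4 kg.
Tool frame: the origin (TCP) lies midway between the tips of the shut fingers; the grasp point (between the pads) lies 19 mm behind it; z points along the fingers, y is the line along which they close (so a half turn about z gives the same grasp; the last joint's range is limited). The gripper opens to 85 mm and grips with 20 to 120 N. Pads are 22 mm wide; open, the fingers measure 114 mm over their backs; the gripper's body (76 mm by 85 mm) begins 54 mm behind the grasp point. The pads swing forward as they close: fully open they stand 13 mm farther back than shut.
Start: joints at [-1.378, 0.276, 1.505, -0, 1.361, -0.121], TCP at [0.177, -0.547, 0.231] pointing down, gripper open.
Joint ranges: [-2.89, 2.89], [-0.75, 2.08], [0.22, 2.7], [-1.18, 4.32], [0.11, 2.71], [-2.7, 2.7]. Speed limits (rad/s): [2.57, 2.57, 3.14, 3.14, 3.14, 3.14].

### API

Orientations are given as a unit quaternion [w, x, y, z].
In Python, from rig import * gives the robot as it stands.
- The arm moves only by the tool apply_moves, never from a script. Its argument "steps" is one flat list of numbers, 4 for each row, row after row: the shift along the world's x, y, z in cm, then the turn about the world's z in degrees. A call has 1 to 8 rows; each row is the pose to reach, as a shift and turn from the pose commanded when the call began; what a row does not reach only later rows make up. A row lasts 1/12 s, in which the tool goes at most 41.7 mm and 7.16 degrees, less where a joint would pass 70% of its speed; a pose out of reach is approached as far as the arm can. A call with a gripper value outside its range is refused whole. "jaw" is the closure in counts, from 0 (fully open) to 255 (shut), set as the call begins (left out, the last holds). The fingers move at their own pace and stop on an object; "newtons" is the grip in N (left out, the last holds). Time passes only in rows, so rows that repeat a pose let the fingers close. It gives the time, the measured TCP pose, the force, the opening and the grip force at its end, in the units of the state.
- get_state(): the state, without advancing time (a new reading comes with each control period).
- get_image(name): name is "scene" or "top" or "wrist"; returns the picture (384x512x3 uint8, red, green, blue); there is no depth.
- calibration(name): a dict with "fx", "fy", "cx", "cy" (pixels), "xyz" and "rotation" of the camera in the world. Camera axes: x right, y up, looking along -z (the intrinsics and any distortion apply to the point x, -y, -z); pixel columns grow to the right and rows downward; lengths in m; the calibration is good to about 2 mm. A picture is of the moment at which its call begins: read the wrist's pose just before it. calibration takes no time and is no camera call; for the wrist camera it gives the pose at the moment of the call.
- sign_off(): hands the job in; it is judged then, once.
The state is a dict: "clock": time; "qpos": joint angles; "qd": joint speeds; "effort": joint torques, N m; "position": TCP position; "ee_rot": TCP orientation; "contact_force": force on the tool from outside, world axes, zero at the start; "moment": the same for the moment, N m; "width": finger opening in m; "gripper_force": force on a finger pad.
Only numpy, scipy, OpenCV 4.12 (cv2) and the standard library are available. Lean on these libraries where they do the work, as an engineer would, in place of code of your own. Each camera call takes 0.05 s, during which the arm holds its last target. There are 200 camera calls.

## Working session

There is one attempt and no reset: what is moved stays moved. The work goes in short steps, Python scripts to look and compute and a tool call to move; the robot and the scene stay as the last step left them, time stands still between calls to the robot, and variables do not carry over. Pictures are saved under pics/ and viewed, at most 10 in all, crops included, and the job is handed in when it is done.

Besides the shell and the picture viewer there is one more tool, called after "Emit:" by a JSON object that holds its "fn" and its "kwargs". apply_moves: Moves the arm, as the interface text tells. Its arguments: {"type":"object","properties":{"steps":{"type":"array","items":{"type":"number"}},"jaw":{"type":"number"},"newtons":{"type":"number"}},"required":["steps"]}

```bash
mkdir -p pics; ls
python3 - <<'E'
from rig import *
import cv2,numpy as np
s=get_state();print({k:np.round(v,3) for k,v in s.items()})
for n in("scene","top","wrist"):
    c=calibration(n);print(n,c)
a=get_image("scene");b=get_image("top")
cv2.imwrite("pics/s0.png",a[...,::-1]);cv2.imwrite("pics/t0.png",b[...,::-1])
E
```

```text
pics
{'clock': np.float64(0.0), 'qpos': array([-1.378,  0.277,  1.506,  0.   ,  1.361, -0.121]), 'qd': array([ 0.001,  0.001,  0.001,  0.   , -0.001, -0.001]), 'effort': array([-1.0000e-03, -4.1678e+01, -2.4581e+01, -0.0000e+00,  1.1000e-02,
       -0.0000e+00]), 'position': array([ 0.177, -0.546,  0.23 ]), 'ee_rot': array([-0.001,  0.988,  0.156, -0.   ]), 'contact_force': array([-0.191, -0.546, -0.609]), 'moment': array([ 0.015, -0.002,  0.066]), 'gripper_force': np.float64(0.0), 'width': np.float64(0.085)}
scene {'fx': 368.0185377535126, 'fy': 368.0185377535126, 'cx': 255.45481030241467, 'cy': 191.08265299395194, 'xyz': array([1.18074103, 0.47352166, 0.46620699]), 'rotation': array([0.4382213 , 0.26896143, 0.46022409, 0.72375109])}
top {'fx': 424.51818827075465, 'fy': 424.51818827075465, 'cx': 260.37639374825676, 'cy': 192.0050065701814, 'xyz': array([0.3037533 , 0.08503428, 1.35320527]), 'rotation': array([ 0.71197068,  0.06220746, -0.05077997, -0.6976026 ])}
wrist {'fx': 306.85177964072284, 'fy': 306.85177964072284, 'cx': 257.9660190485751, 'cy': 195.15893423644482, 'xyz': array([ 0.24669726, -0.52511722,  0.37268663]), 'rotation': array([ 0.8010852 , -0.11417524,  0.08433424, -0.58147592])}
```

View pics/s0.png

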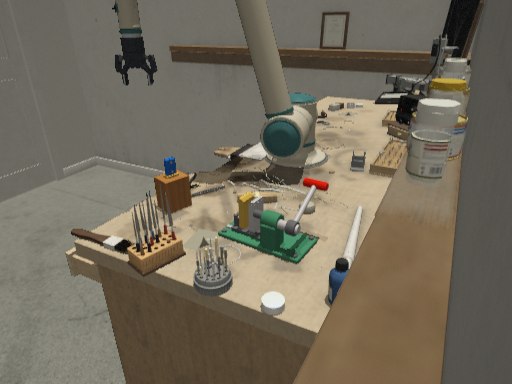

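View pics/t0.png

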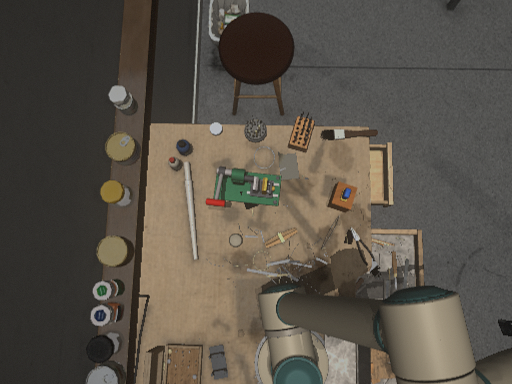

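The scene shows the vice mid-bench with its red lever handle at (316,184) and the stand with the blue handle at (170,165). In the top view the red handle is at (216,203), the vice about (245,187), the stand at (343,195), the bottles at (184,147) and (174,163), and the wax near (236,240).

```bash
cat > h.py <<'E'
from rig import *
import cv2,numpy as np
from scipy.spatial.transform import Rotation as R
def ray(c,u,v):
    d=np.array([(u-c["cx"])/c["fx"],-(v-c["cy"])/c["fy"],-1.])
    q=c["rotation"];return c["xyz"],R.from_quat(np.r_[q[1:],q[0]]).apply(d)
def onz(c,u,v,z):
    o,d=ray(c,u,v);return o+d*(z-o[2])/d[2]
def tri(rs):
    A=0;b=0
    for o,d in rs:
        d=d/np.linalg.norm(d);P=np.eye(3)-np.outer(d,d);A=A+P;b=b+P@o
    return np.linalg.solve(A,b)
HSV={"red":[(0,190,110),(6,255,255)],"blue":[(105,170,60),(125,255,255)],"green":[(60,100,30),(85,255,255)],"brown":[(5,130,60),(15,230,200)],"yellow":[(18,120,90),(30,255,255)]}
def blobs(im,col,amin=30):
    m=cv2.inRange(cv2.cvtColor(im,cv2.COLOR_RGB2HSV),*map(np.array,HSV[col]))
    cs,_=cv2.findContours(m,cv2.RETR_EXTERNAL,cv2.CHAIN_APPROX_NONE)
    return sorted([c for c in cs if cv2.contourArea(c)>=amin],key=lambda c:-cv2.contourArea(c))
def cen(c):
    m=cv2.moments(c);return m["m10"]/m["m00"],m["m01"]/m["m00"]
E
python3 - <<'E'
from h import *
I={n:cv2.imread(f"pics/{n[0]}0.png")[...,::-1].copy() for n in("scene","top")}
C={n:calibration(n) for n in I}
for n in I:
    for col in HSV:
        for c in blobs(I[n],col,15)[:5]: print(n,col,cv2.contourArea(c),np.round(cen(c),1),np.round(cv2.minAreaRect(c),1) if 0 else cv2.minAreaRect(c))
E
```

```text
scene red 126.5 [315.6 183.1] ((315.2353515625, 183.058837890625), (24.73863410949707, 6.790997505187988), 14.03624439239502)
scene blue 131.0 [169.2 165. ] ((169.5076904296875, 165.56155395507812), (16.62065315246582, 10.791020393371582), 82.87498474121094)
scene green 1791.0 [274.3 239.1] ((268.8686218261719, 231.36129760742188), (94.49195098876953, 40.240238189697266), 19.98310661315918)
scene brown 828.5 [174.6 192.7] ((172.65956115722656, 193.17529296875), (37.35478210449219, 34.6527214050293), 84.5596694946289)
scene yellow 355.0 [449.   84.4] ((449.449951171875, 84.3499984741211), (38.6080322265625, 13.01076602935791), 8.130102157592773)
scene yellow 311.0 [244.  209.4] ((243.42442321777344, 209.70822143554688), (14.567140579223633, 36.49068832397461), 10.491477012634277)
scene yellow 25.0 [171.5 175. ] ((170.87921142578125, 175.14324951171875), (3.8226118087768555, 15.290447235107422), 77.00537872314453)
scene yellow 19.5 [461.3 123.2] ((460.70758056640625, 123.22640228271484), (3.846095323562622, 10.02731990814209), 74.05460357666016)
top red 70.5 [214.7 201.9] ((214.5609741
[... 504 characters left out ...]
.8] ((276.2059326171875, 189.67648315429688), (5.093247413635254, 6.5484619140625), 14.03624439239502)
top brown 437.0 [343.8 195.4] ((343.6999816894531, 195.3999786376953), (20.55480194091797, 23.084625244140625), 18.434947967529297)
top brown 30.5 [113.7 305.7] ((111.24888610839844, 309.80316162109375), (10.695497512817383, 16.144145965576172), 19.653823852539062)
top brown 27.5 [294.3 129.2] ((294.24615478515625, 130.43075561523438), (2.981996774673462, 27.89044189453125), 15.255120277404785)
top yellow 371.0 [111.  191.1] ((111.0, 191.0), (22.0, 22.0), 90.0)
top yellow 44.0 [264.3 184.1] ((264.2743835449219, 184.03050231933594), (4.527693271636963, 12.368331909179688), 6.340191841125488)
```

Run:
```python
from h import *
I={n:cv2.imread(f"pics/{n[0]}0.png")[...,::-1].copy() for n in("scene","top")}
C={n:calibration(n) for n in I}
p=lambda col,i=0:None
print("grip",tri([ray(C["scene"],315.6,183.1),ray(C["top"],214.7,201.9)]),onz(C["top"],214.7,201.9,.135))
print("stand",onz(C["top"],343.8,195.4,.08))
h=tri([ray(C["scene"],169.2,165)]+[ray(C["top"],345.5,194)]);print("handle~",h)
print("brass",onz(C["top"],264.3,184.1,.096))
for c in ([207,201.,],[224,203.]): print(onz(C["top"],*c,.135))
for n,u,v in (("flux",184,147),("oil",174,163),("wax",236,240)):print(n,onz(C["top"],u,v,.03))
print(onz(C["top"],*cen(blobs(I["top"],"green",15)[0]),.01))
```

```text
grip [0.46928711 0.23877855 0.13055435] [0.46848835 0.23877693 0.135     ]
stand [ 0.50341243 -0.14471722  0.08      ]
handle~ [ 0.50314057 -0.14475414  0.11832374]
brass [0.53070197 0.096332   0.096     ]
[0.47068533 0.26126185 0.135     ]
[0.46580044 0.21165487 0.135     ]
flux [0.65912065 0.35798283 0.03      ]
oil [0.60578465 0.38743679 0.03      ]
wax [0.36471856 0.18120122 0.03      ]
[0.50424316 0.15116073 0.01      ]
```

Emit:
{"fn": "apply_moves", "kwargs": {"steps": [22, 70, 2, -24, 22, 70, 2, -24, 22, 70, 2, -24, 22, 70, 2, -24, 22, 70, 2, -24, 22, 70, 2, -24, 22, 70, 2, -24, 22, 70, 2, -24], "jaw": 255, "newtons": 40}}

```text
clock: 0.77
position: [0.2772, -0.227, 0.2402]
ee_rot: [-0.0, 0.999, -0.053, 0.0]
contact_force: [0.9, -0.3, -0.5]
width: -0.0003
gripper_force: 0.0
```

Emit:
{"fn": "apply_moves", "kwargs": {"steps": [12, 38, 1, 0, 12, 38, 1, 0, 12, 38, 1, 0, 12, 38, 1, 0, 12, 38, 1, 0, 12, 38, 1, 0, 12, 38, 1, 0, 12, 38, 1, 0]}}

```text
clock: 1.43
position: [0.3774, 0.0909, 0.2488]
ee_rot: [0.0, 0.999, -0.052, 0.0]
contact_force: [0.8, -1.6, 1.1]
width: 0.0002
gripper_force: 0.0
```

Run:
```python
from h import *
s=get_state();print(s["position"],s["qd"].max());c=calibration("wrist");im=get_image("wrist")
np.save("w1.npy",c,allow_pickle=True);cv2.imwrite("pics/w1.png",im[...,::-1]);print(c)
```

```text
[0.37743673 0.09090089 0.24881844] 1.269959584788848
{'fx': 306.85177964072284, 'fy': 306.85177964072284, 'cx': 257.9660190485751, 'cy': 195.15893423644482, 'xyz': array([0.4497468 , 0.0830023 , 0.39108666]), 'rotation': array([-0.66279746,  0.09502312, -0.10544029,  0.73522274])}
```

View pics/w1.png

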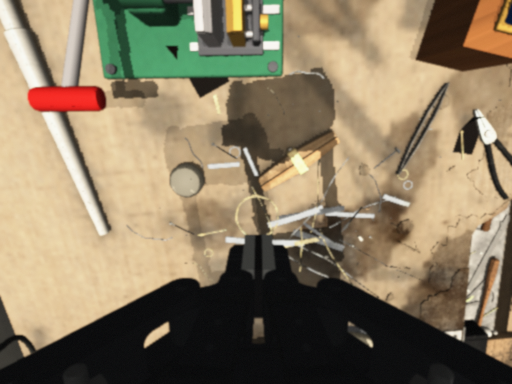

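The wrist view shows the red bar at (67,98), the vice base's near edge from (100,78) to (283,77), and the brass plate at about (237,20).

Run:
```python
from h import *
c=np.load("w1.npy",allow_pickle=True).item();im=cv2.imread("pics/w1.png")[...,::-1].copy()
b=blobs(im,"red",200)[0];r=cv2.minAreaRect(b);print(cen(b),r)
u,v=cen(b);print("grip",onz(c,u,v,.130))
l,t,w,h=cv2.boundingRect(b)
P=b[:,0];L=P[P[:,0]<l+5].mean(0);Q=P[P[:,0]>l+w-6].mean(0)
A,B=onz(c,*L,.13),onz(c,*Q,.13);print(A,B,np.linalg.norm(A-B),"yaw",np.degrees(np.arctan2(-(A-B)[0],(A-B)[1])))
A,B=onz(c,100,78,.01),onz(c,283,77,.01);print(A,B,np.linalg.norm(A-B),"yaw",np.degrees(np.arctan2(-(A-B)[0],(A-B)[1])))
```

```text
(63.920864114618304, 98.5289903738527) ((64.0, 99.0), (24.0, 72.0), 90.0)
grip [0.47128131 0.23914167 0.13      ]
[0.47522937 0.26648517 0.13      ] [0.46764893 0.21243642 0.13      ] 0.054577752988897256 yaw -7.983768234260968
[0.49909472 0.26274963 0.01      ] [0.47816857 0.05079678 0.01      ] 0.21298336887941485 yaw -5.638549315852312
```

Emit:
{"fn": "apply_moves", "kwargs": {"steps": [9, 14.6, 0, 0, 9, 14.6, 0, 0, 9, 14.6, 0, 0, 9, 14.6, 0, 0, 9, 14.6, -4, 0, 9, 14.6, -8, 0, 9, 14.6, -8, 0, 9, 14.6, -8, 0]}}

```text
clock: 2.15
position: [0.4658, 0.2339, 0.1669]
ee_rot: [0.001, 0.999, -0.052, -0.003]
contact_force: [0.4, 0.6, 1.4]
width: -0.0
gripper_force: 0.0
```

Run:
```python
from h import *
s=get_state();print(s["position"],s["contact_force"]);c=calibration("wrist");im=get_image("wrist")
cv2.imwrite("pics/w2.png",im[...,::-1]);b=blobs(im,"red",200)[0];print(cen(b),onz(c,*cen(b),.13),cv2.contourArea(b))
```

```text
[0.4657967  0.23385012 0.16690712] [0.44032717 0.59893823 1.38242023]
(249.56967741935483, 217.52559139784944) [0.47183133 0.23797296 0.13      ] 775.0
```

Emit:
{"fn": "apply_moves", "kwargs": {"steps": [0.4, 0.4, -0.5, 0, 0.4, 0.4, -1, 0, 0.4, 0.4, -1.5, 0, 0.4, 0.4, -1.8, 0, 0.4, 0.4, -2.1, 0, 0.4, 0.4, -2.4, 0, 0.4, 0.4, -2.4, 0]}}

```text
clock: 2.78
position: [0.4713, 0.2385, 0.1443]
ee_rot: [0.0, 0.999, -0.053, -0.0]
contact_force: [0.0, 0.8, 0.6]
width: -0.0
gripper_force: 0.0
```

Emit:
{"fn": "apply_moves", "kwargs": {"steps": [0, 0, -0.6, 0, -0.3, 0, -1.2, 0, -0.6, 0.1, -1.9, 0, -0.9, 0.1, -2.7, 0, -1.1, 0.1, -3.4, 0, -1.3, 0.1, -4.2, 0, -1.4, 0.15, -4.9, 0, -1.45, 0.15, -5.6, 0]}}

```text
clock: 3.45
position: [0.454, 0.2402, 0.0881]
ee_rot: [0.0, 0.999, -0.053, -0.003]
contact_force: [-5.9, 0.4, 8.6]
width: -0.0003
gripper_force: 4.3
```

Emit:
{"fn": "apply_moves", "kwargs": {"steps": [-0.05, 0, -0.8, 0, 0, 0, -1.5, 0, 0.05, 0, -2.2, 0, 0.15, 0, -2.7, 0, 0.2, 0, -3.1, 0, 0.2, 0, -3.25, 0, 0.2, 0, -3.25, 0, 0.2, 0, -3.25, 0]}}

```text
clock: 4.12
position: [0.456, 0.2399, 0.0556]
ee_rot: [0.001, 0.999, -0.053, -0.003]
contact_force: [-4.3, 0.0, 7.4]
width: -0.0
gripper_force: 3.9
```

Emit:
{"fn": "apply_moves", "kwargs": {"steps": [0.1, 0, -0.1, 0, 0.2, 0, -0.2, 0, 0.3, 0, -0.3, 0, 0.3, 0, -0.3, 0]}}

```text
clock: 4.45
position: [0.4566, 0.2402, 0.0539]
ee_rot: [0.0, 0.999, -0.053, -0.005]
contact_force: [-12.1, 0.6, 23.2]
width: 0.0
gripper_force: 11.3
```

Run:
```python
from h import *
s=get_state();print(s["position"],s["contact_force"])
c=calibration("scene");im=get_image("scene");cv2.imwrite("pics/s2.png",cv2.resize(im[140:270,200:360],None,fx=4,fy=4)[...,::-1])
```

```text
[0.45661889 0.24020086 0.05394934] [-12.14334683   0.59636019  23.18882543]
```

View pics/s2.png

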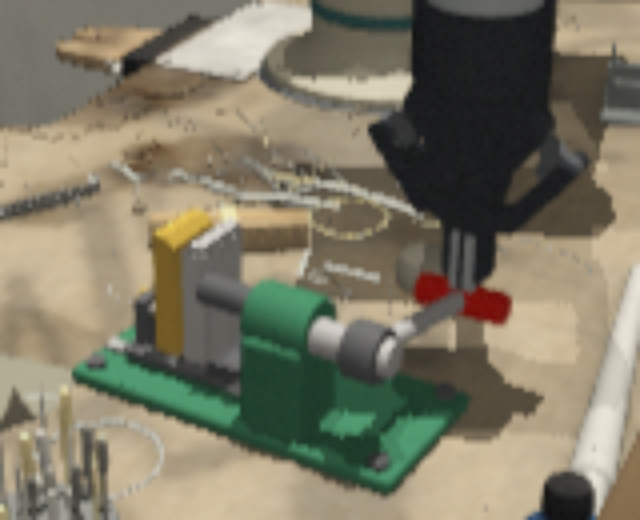

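The crop shows the lever below level with the fingertips on the red bar at (462,285) and the steel jaw close to the brass plate at (190,290); the force jump says the stop is reached.

Emit:
{"fn": "apply_moves", "kwargs": {"steps": [0, 0, 0.3, 0, -0.05, 0, 0.7, 0, -0.1, 0, 1.2, 0, -0.1, 0, 1.7, 0, -0.1, 0, 2.2, 0, -0.1, 0, 2.7, 0, -0.05, 0, 3.2, 0, 0, 0, 3.7, 0]}}

```text
clock: 5.17
position: [0.4621, 0.2401, 0.0907]
ee_rot: [0.0, 0.999, -0.053, -0.0]
contact_force: [-2.9, 0.4, 3.9]
width: -0.0
gripper_force: 2.1
```

Emit:
{"fn": "apply_moves", "kwargs": {"steps": [0.05, 0, 0.5, 0, 0.15, 0, 1.0, 0, 0.25, 0, 1.5, 0, 0.4, 0, 2.0, 0, 0.55, 0, 2.5, 0, 0.7, 0, 3.0, 0, 0.9, 0, 3.4, 0, 1.05, 0, 3.8, 0]}}

```text
clock: 5.83
position: [0.4739, 0.2403, 0.1288]
ee_rot: [-0.0, 0.999, -0.053, 0.001]
contact_force: [1.6, -0.3, 0.8]
width: 0.0002
gripper_force: 0.9
```

Emit:
{"fn": "apply_moves", "kwargs": {"steps": [0.1, 0, 0.3, 0, 0.2, 0, 0.6, 0, 0.3, 0, 0.9, 0, 0.3, 0, 1.2, 0, 0.3, 0, 1.5, 0, 0.3, 0, 1.8, 0, 0.3, 0, 2.1, 0]}}

```text
clock: 6.42
position: [0.4751, 0.2401, 0.1492]
ee_rot: [0.0, 0.999, -0.052, -0.001]
contact_force: [-0.5, -0.2, 0.1]
width: 0.0004
gripper_force: 0.0
```

Emit:
{"fn": "apply_moves", "kwargs": {"steps": [0, 0, 4, 0, -1, -4, 7, 0, -1.5, -8, 7, 0, -1.5, -12, 7, 0, -1.5, -12, 7, 0, -1.5, -12, 7, 0, -1.5, -12, 7, 0, -1.5, -12, 7, 0], "jaw": 0}}

```text
clock: 7.08
position: [0.4607, 0.1212, 0.2191]
ee_rot: [-0.0, 0.999, -0.052, -0.0]
contact_force: [-0.2, -0.5, 0.6]
width: 0.0855
gripper_force: 0.0
```

Run:
```python
from h import *
s=get_state();print(s["position"],abs(s["qd"]).max(),s["contact_force"]);c=calibration("wrist");im=get_image("wrist")
np.save("w3.npy",c,allow_pickle=True);cv2.imwrite("pics/w3.png",im[...,::-1])
b=blobs(im,"red",100)[0];print(cen(b),onz(c,*cen(b),.13));b=[b for b in blobs(im,"yellow",100)];print([(cv2.boundingRect(x)) for x in b])
```

```text
[0.46067935 0.12116403 0.21907069] 0.014923656628214075 [-0.15062317 -0.4810098   0.64133197]
(107.13373183309892, 202.55426629160803) [0.47177469 0.23977742 0.13      ]
[(269, 76, 19, 51)]
```

View pics/w3.png

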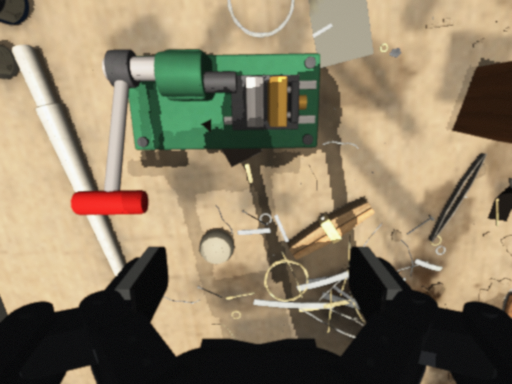

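The lever is back at rest (bar at (107,203), same world position as before). The steel plate is at about (255,100), the brass at (278,100), and the gap runs between them around column 267.

Run:
```python
from h import *
c=np.load("w3.npy",allow_pickle=True).item();im=cv2.imread("pics/w3.png")[...,::-1].copy()
cv2.imwrite("pics/w3c.png",cv2.resize(im[60:140,225:325],None,fx=7,fy=7,interpolation=cv2.INTER_CUBIC)[...,::-1])
for r in(90,102,114): print(r,[tuple(map(int,p)) for p in im[r,240:296:1]])
```

```text
90 [(60, 58, 56), (59, 57, 56), (55, 54, 52), (43, 42, 42), (40, 37, 37), (54, 52, 50), (95, 89, 85), (130, 123, 116), (143, 137, 129), (146, 139, 133), (147, 141, 134), (151, 143, 137), (150, 144, 138), (149, 143, 136), (141, 135, 130), (125, 119, 113), (110, 105, 100), (108, 103, 97), (108, 103, 97), (106, 100, 95), (107, 100, 96), (106, 100, 96), (96, 91, 86), (70, 66, 64), (45, 43, 42), (37, 36, 36), (37, 34, 32), (48, 39, 30), (59, 45, 24), (78, 56, 25), (100, 73, 32), (112, 83, 36), (114, 84, 36), (114, 84, 36), (113, 84, 35), (114, 85, 37), (115, 84, 36), (127, 94, 42), (151, 112, 49), (169, 126, 55), (174, 131, 58), (175, 132, 58), (174, 131, 58), (173, 130, 57), (171, 128, 56), (166, 125, 56), (149, 117, 66), (131, 114, 91), (128, 119, 110), (123, 117, 110), (98, 93, 88), (64, 60, 57), (50, 48, 47), (55, 53, 52), (57, 56, 54), (58, 57, 55)]
102 [(58, 58, 56), (56, 55, 52), (55, 53, 52), (46, 45, 43), (37, 37, 36), (50, 49, 47), (88, 85, 80), (126, 120, 113), (142, 135, 129), (144, 137, 130), (146, 139, 132), (148, 141, 134), (149, 142, 134), (150, 143, 136), (144, 137, 131),
[... 776 characters left out ...]
8, 131), (148, 141, 134), (149, 141, 134), (150, 142, 135), (147, 140, 132), (128, 123, 115), (110, 104, 99), (106, 100, 94), (107, 101, 95), (106, 100, 95), (106, 100, 95), (108, 102, 95), (103, 98, 93), (80, 76, 72), (45, 44, 42), (36, 35, 34), (38, 35, 33), (46, 38, 27), (59, 46, 24), (80, 59, 27), (99, 72, 31), (112, 83, 36), (114, 85, 37), (112, 83, 34), (113, 83, 36), (115, 84, 37), (117, 85, 37), (128, 94, 41), (152, 113, 49), (169, 126, 55), (171, 128, 56), (170, 127, 56), (172, 129, 57), (172, 128, 58), (169, 127, 56), (163, 123, 58), (144, 115, 72), (132, 119, 101), (136, 129, 120), (131, 124, 118), (98, 93, 88), (58, 56, 54), (53, 52, 50), (59, 57, 56), (58, 57, 56), (57, 55, 53)]
```

View pics/w3c.png

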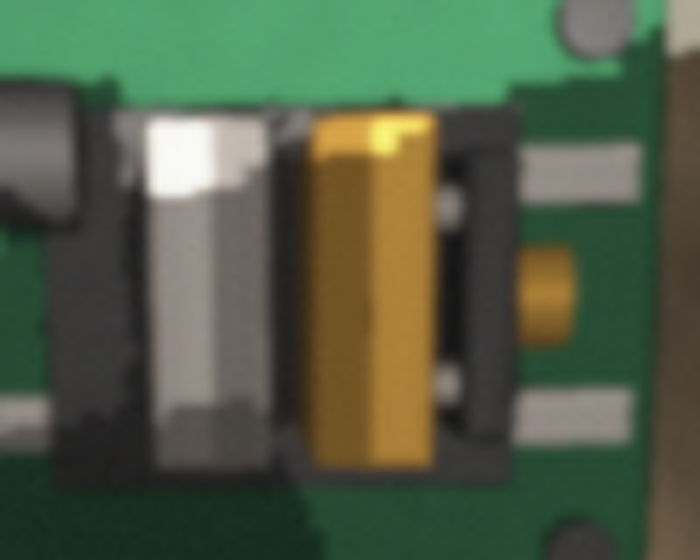

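Run:
```python
from h import *
c=np.load("w3.npy",allow_pickle=True).item()
f=lambda u,v,z:np.round(onz(c,u,v,z),4)
print("gap .09",f(266.3,101.6,.093),"tops",f(254.8,101.6,.096),f(277.6,101.6,.096),"edges",f(263.2,101.6,.09),f(269.5,101.6,.09))
print("ends",f(266,76.4,.096),f(266,126.9,.096),"flare L far/near",f(255,80,.096),f(255.5,120,.096))
A,B=f(148+0,0,0),0
t=calibration("top");im=get_image("top");cv2.imwrite("pics/t2.png",im[...,::-1])
print([ (cen(b),onz(t,*cen(b),.138)) for b in blobs(im,"blue",10)],[ (cv2.minAreaRect(b),onz(t,*cen(b),.07)) for b in blobs(im,"brown",200)])
```

```text
gap .09 [0.5351 0.1062 0.093 ] tops [0.5361 0.1157 0.096 ] [0.5341 0.097  0.096 ] edges [0.5354 0.1087 0.09  ] [0.5349 0.1034 0.09  ]
ends [0.5545 0.1046 0.096 ] [0.5147 0.1085 0.096 ] flare L far/near [0.5527 0.1138 0.096 ] [0.5213 0.1167 0.096 ]
[] [(((343.6999816894531, 195.39999389648438), (20.55480194091797, 23.084625244140625), 18.434947967529297), array([ 0.5052424 , -0.14648816,  0.07      ]))]
```

Emit:
{"fn": "apply_moves", "kwargs": {"steps": [-3.5, -26.5, 2, 0, -3.5, -26.5, 2, 0, -3.5, -26.5, 2, 0, -3.5, -26.5, 2, 0, -3.5, -26.5, 2, 0, -3.5, -26.5, 2, 0, -3.5, -26.5, 2, 0, -3.5, -26.5, 2, 0]}}

```text
clock: 7.85
position: [0.4263, -0.148, 0.2394]
ee_rot: [0.001, 0.999, -0.054, 0.0]
contact_force: [-1.5, -1.0, -0.7]
width: 0.0852
gripper_force: 0.0
```

Run:
```python
from h import *
s=get_state();print(s["position"],abs(s["qd"]).max());c=calibration("wrist");im=get_image("wrist")
np.save("w4.npy",c,allow_pickle=True);cv2.imwrite("pics/w4.png",im[...,::-1])
for col in("blue","brown","yellow"):
  for b in blobs(im,col,60)[:3]:print(col,cv2.contourArea(b),cv2.minAreaRect(b),onz(c,*cen(b),.13))
```

```text
[ 0.42630292 -0.14795944  0.23936237] 0.06540929834504278
blue 582.5 ((242.9773406982422, 96.62075805664062), (18.85886001586914, 34.891963958740234), 10.61965560913086) [ 0.50631202 -0.14536878  0.13      ]
brown 4461.0 ((246.04965209960938, 97.77165985107422), (65.00347137451172, 80.25592041015625), 12.26477336883545) [ 0.5024477  -0.14762882  0.13      ]
brown 139.5 ((386.0174865722656, 243.3690185546875), (6.343857765197754, 33.23917007446289), 7.594643592834473) [ 0.36801509 -0.25770645  0.13      ]
yellow 112.5 ((40.32352828979492, 97.29412078857422), (14.794672966003418, 10.186495780944824), 75.96376037597656) [0.52289176 0.01178747 0.13      ]
```

View pics/w4.png

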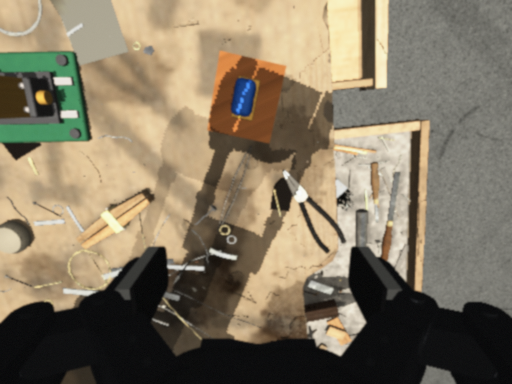

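The stand's top centre is at about (247,97) and the blue handle at (243,97), turned about 11° clockwise in the image.

Run:
```python
from h import *
c=np.load("w4.npy",allow_pickle=True).item();im=cv2.imread("pics/w4.png")[...,::-1].copy()
for col,z in(("blue",.135),("brown",.088)):
    b=blobs(im,col,60)[0];P=np.array([onz(c,*p,z)[:2] for p in b[:,0].astype(float)],np.float32)
    r=cv2.minAreaRect(P*1000);v=cv2.boxPoints(r);e=[v[1]-v[0],v[2]-v[1]];L=max(e,key=np.linalg.norm)
    print(col,r[0],r[1],"long axis yaw",np.degrees(np.arctan2(L[1],L[0])))
```

```text
blue (505.9856262207031, -145.59532165527344) (14.29819107055664, 25.596965789794922) long axis yaw -17.308249
brown (505.2154846191406, -145.80657958984375) (59.913150787353516, 70.12003326416016) long axis yaw -18.223764
```

Emit:
{"fn": "apply_moves", "kwargs": {"steps": [4, 0.2, 0, -6, 7.9, 0.2, -1, -11.6, 7.9, 0.2, -3, -11.6, 7.9, 0.2, -5, -11.6, 7.9, 0.2, -7, -11.6, 7.9, 0.2, -7, -11.6, 7.9, 0.2, -7, -11.6], "jaw": 60}}

```text
clock: 8.48
position: [0.5044, -0.1405, 0.1683]
ee_rot: [-0.001, 0.988, -0.152, -0.002]
contact_force: [0.2, -0.4, -0.0]
width: 0.0652
gripper_force: 0.0
```

Emit:
{"fn": "apply_moves", "kwargs": {"steps": [0.1, -0.5, -1, 0, 0.1, -0.5, -2.5, 0, 0.1, -0.5, -4, 0, 0.1, -0.5, -5.5, 0, 0.1, -0.5, -6.3, 0, 0.1, -0.5, -6.7, 0, 0.1, -0.5, -6.7, 0, 0.1, -0.5, -6.7, 0]}}

```text
clock: 9.15
position: [0.5064, -0.1481, 0.103]
ee_rot: [0.0, 0.988, -0.153, 0.001]
contact_force: [-0.1, -0.3, 0.6]
width: 0.065
gripper_force: 0.0
```

Emit:
{"fn": "apply_moves", "kwargs": {"steps": [0, 0, 0, 0, 0, 0, 0, 0, 0, 0, 0, 0, 0, 0, 0, 0, 0, 0, 0, 0, 0, 0, 0, 0, 0, 0, 0, 0, 0, 0, 0, 0], "jaw": 255, "newtons": 60}}

```text
clock: 9.82
position: [0.5061, -0.1475, 0.1028]
ee_rot: [-0.0, 0.988, -0.153, 0.0]
contact_force: [0.6, 2.5, 5.3]
width: 0.0157
gripper_force: 58.8
```

Emit:
{"fn": "apply_moves", "kwargs": {"steps": [0, 0.1, 0.5, 0, 0, 0.1, 1.5, 0, 0, 0.1, 3, 0, 0, 0.1, 5, 0, 0, 0.1, 7, 0, 0, 0.1, 9, 0, 0, 0.1, 11, 0, 0, 0.1, 11.5, 0]}}

```text
clock: 10.48
position: [0.5072, -0.1479, 0.2209]
ee_rot: [0.001, 0.988, -0.153, 0.003]
contact_force: [0.9, -0.3, -2.0]
width: 0.0153
gripper_force: 58.7
```

Emit:
{"fn": "apply_moves", "kwargs": {"steps": [0, 0, 1, 0, 0, 0, 1, 0, 0, 4, 1, 3, 0, 8, 1, 6, 0, 12, 1, 9, 0.5, 16, 1, 12, 1, 20, 1, 12, 1.5, 22, 1, 12]}}

```text
clock: 11.15
position: [0.5195, 0.0773, 0.226]
ee_rot: [-0.001, 0.999, -0.048, -0.001]
contact_force: [0.4, -0.5, -1.3]
width: 0.015
gripper_force: 58.9
```

Emit:
{"fn": "apply_moves", "kwargs": {"steps": [1.5, 3.5, 0, 0, 1.5, 3.5, 0, 0, 1.5, 3.5, 0, 0, 1.5, 3.5, 0, 0]}}

```text
clock: 11.48
position: [0.5349, 0.108, 0.2259]
ee_rot: [0.001, 0.999, -0.049, -0.001]
contact_force: [-0.1, -0.3, -2.0]
width: 0.0155
gripper_force: 59.3
```

Emit:
{"fn": "apply_moves", "kwargs": {"steps": [0, -0.2, -0.5, 0, 0, -0.2, -1.2, 0, 0, -0.2, -2, 0, 0, -0.2, -2.7, 0, 0, -0.2, -3.2, 0, 0, -0.2, -3.4, 0, 0, -0.2, -3.4, 0]}}

```text
clock: 12.07
position: [0.5353, 0.106, 0.1924]
ee_rot: [0.0, 0.999, -0.049, -0.001]
contact_force: [1.0, -0.6, -1.3]
width: 0.016
gripper_force: 59.3
```

Run:
```python
from h import *
im=get_image("wrist");im2=get_image("scene");f=[]
for i in range(4): f.append(get_state()["contact_force"]);get_image("top")
print(np.round(f,1),get_state()["position"])
a=cv2.resize(im[100:300,160:360],(600,600))[:, :400];b=cv2.resize(im2[150:270,195:275],(400,600))
cv2.imwrite("pics/w5.png",np.hstack([a,b])[...,::-1])
```

```text
[[-0.2 -0.5 -0.6]
 [ 0.   0.3 -0.4]
 [ 0.1  0.8 -1.8]
 [ 0.3  0.2 -1. ]] [0.53601354 0.10628102 0.1936912 ]
```

View pics/w5.png

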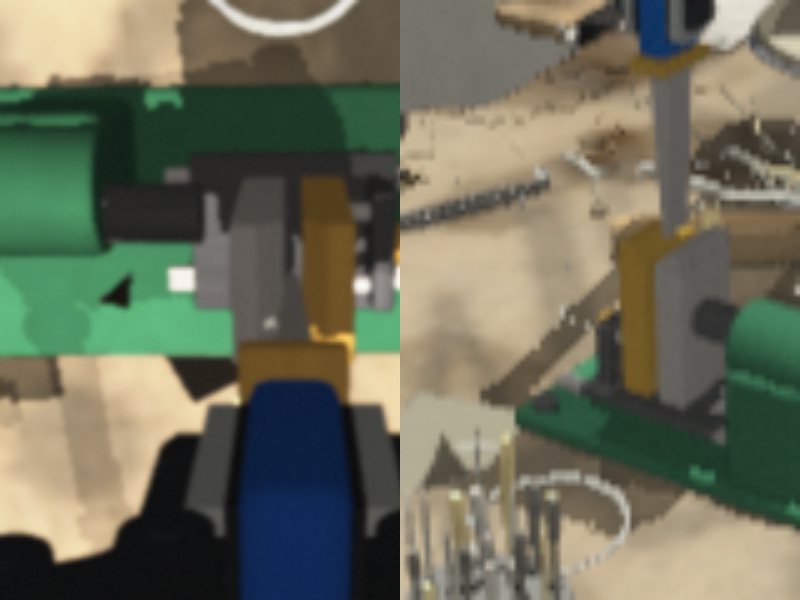

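The blade hangs upright with its point just above the gap (left: plates at (260,260) and (325,260); right: point entering between the plates at (680,230)).

Emit:
{"fn": "apply_moves", "kwargs": {"steps": [0, 0, -0.3, 0, 0, 0, -0.6, 0, 0, 0, -0.9, 0, 0, 0, -1.3, 0, 0, 0, -1.7, 0, 0, 0, -2.1, 0, 0, 0, -2.4, 0, 0, 0, -2.6, 0]}}

```text
clock: 13.03
position: [0.5355, 0.1062, 0.1666]
ee_rot: [0.0, 0.999, -0.049, -0.0]
contact_force: [-0.6, 0.7, -0.8]
width: 0.0154
gripper_force: 59.3
```

Emit:
{"fn": "apply_moves", "kwargs": {"steps": [0, 0, -0.1, 0, 0, 0, -0.3, 0, 0, 0, -0.5, 0, 0, 0, -0.7, 0, 0, 0, -0.9, 0, 0, 0, -1, 0, 0, 0, -1, 0, 0, 0, -1, 0]}}

```text
clock: 13.7
position: [0.5356, 0.1062, 0.1572]
ee_rot: [0.0, 0.999, -0.049, -0.0]
contact_force: [0.3, -1.1, -0.7]
width: 0.0153
gripper_force: 59.3
```

Emit:
{"fn": "apply_moves", "kwargs": {"steps": [0, 0, -0.1, 0, 0, 0, -0.2, 0, 0, 0, -0.3, 0, 0, 0, -0.4, 0, 0, 0, -0.5, 0, 0, 0, -0.6, 0, 0, 0, -0.6, 0, 0, 0, -0.6, 0]}}

```text
clock: 14.37
position: [0.5358, 0.1062, 0.1512]
ee_rot: [0.0, 0.999, -0.049, 0.0]
contact_force: [-0.1, 0.2, -1.3]
width: 0.0152
gripper_force: 59.4
```

Emit:
{"fn": "apply_moves", "kwargs": {"steps": [0, 0, -0.1, 0, 0, 0, -0.2, 0, 0, 0, -0.3, 0, 0, 0, -0.4, 0, 0, 0, -0.5, 0, 0, 0, -0.6, 0, 0, 0, -0.6, 0, 0, 0, -0.6, 0]}}

```text
clock: 15.03
position: [0.5358, 0.1062, 0.1452]
ee_rot: [0.0, 0.999, -0.049, 0.0]
contact_force: [0.5, -0.6, 1.0]
width: 0.0152
gripper_force: 59.6
```

Run:
```python
from h import *
f=[]
for i in range(6): get_image("top");f.append(get_state()["contact_force"])
print(np.round(np.mean(f,0),2),get_state()["position"])
```

```text
[ 0.28 -0.34  0.13] [0.53580779 0.10620531 0.14519394]
```

Emit:
{"fn": "apply_moves", "kwargs": {"steps": [0, 0, -0.1, 0, 0, 0, -0.2, 0, 0, 0, -0.3, 0, 0, 0, -0.4, 0, 0, 0, -0.5, 0, 0, 0, -0.6, 0, 0, 0, -0.7, 0, 0, 0, -0.7, 0]}}

```text
clock: 16.0
position: [0.5358, 0.1062, 0.1382]
ee_rot: [0.0, 0.999, -0.049, 0.0]
contact_force: [-0.2, -0.3, 3.0]
width: 0.0153
gripper_force: 59.9
```

Run:
```python
from h import *
f=[]
for i in range(6): get_image("top");f.append(get_state()["contact_force"])
print(np.round(np.mean(f,0),2),get_state()["position"])
```

```text
[ 0.22 -0.11  2.11] [0.53581165 0.10619033 0.13819703]
```

Emit:
{"fn": "apply_moves", "kwargs": {"steps": [0, 0, -0.1, 0, 0, 0, -0.2, 0, 0, 0, -0.3, 0, 0, 0, -0.5, 0, 0, 0, -0.6, 0, 0, 0, -0.8, 0, 0, 0, -0.9, 0, 0, 0, -0.9, 0]}}

```text
clock: 16.97
position: [0.5359, 0.1062, 0.1293]
ee_rot: [0.0, 0.999, -0.049, 0.0]
contact_force: [-0.7, -0.7, 4.6]
width: 0.0155
gripper_force: 60.2
```

Run:
```python
from h import *
f=[]
for i in range(6): get_image("top");f.append(get_state()["contact_force"])
s=get_state();print(np.round(np.mean(f,0),2),s["position"],s["gripper_force"])
im=get_image("wrist");im2=get_image("scene")
a=cv2.resize(im[100:300,160:360],(600,600))[:, :400];b=cv2.resize(im2[150:270,195:275],(400,600))
cv2.imwrite("pics/w6.png",np.hstack([a,b])[...,::-1])
c=calibration("scene");b=blobs(im2,"red",30)[0];print(cen(b))
```

```text
[ 0.17 -0.2   4.08] [0.53592073 0.10618938 0.129319  ] 60.20986497402191
(316.903803131991, 183.4876957494407)
```

View pics/w6.png

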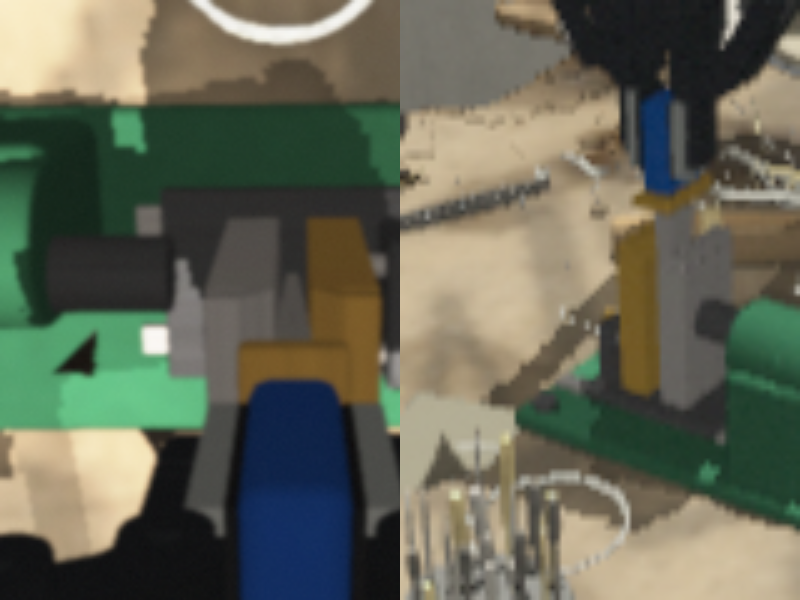

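The blade sits upright between the plates, with a push of about 5 N, roughly 2 mm of brass travel by geometry, and the lever still at rest.

```bash
python3 -c "
from rig import *
print(sign_off())"
```

```text
the job is handed in; nothing more can be done
None
```

I pushed the lever through its full stroke and eased it back to rest, drew the feeler, and handed in with it still gripped upright between the plates: about 5 N of push and, by geometry, about 2 mm of brass-plate travel; the verdict wasn't shown.

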